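# Drop and lock the beam-block arm

### The arm

A 7-joint arm with a two-finger parallel gripper is mounted at the origin on a cart in front of the work surface, level with it; the furniture and walls round the work are solid. World frame = base frame: x ahead of the robot, y to its left, z up, the work surface at z = 0. Lengths are in mm, angles in rad, forces in N, time in s.
With the tool pointing down it reaches from about 400 to 875 mm from the base axis. Payload 4.4 kg.
Tool frame: the origin (TCP) lies between the finger pads; the fingertips stand ctrl.finger_overhang ahead of it and the grasp point (between the pads) lies 11 mm behind it (ctrl.finger_overhang is the distance from the TCP to the fingertips, in mm); z points along the fingers, y is the direction in which the jaws open and shut (so a half turn about z gives the same grasp; the last joint's range is limited). The gripper opens to 85 mm and grips with 20 to 120 N. Pads are 22 mm wide; open, the fingers measure 114 mm over their backs; the gripper's body (76 mm by 85 mm) begins 54 mm behind the grasp point. The pads swing forward as they close: fully open they stand 13 mm farther back than shut.
Start: joints at [-1.211, 0.628, 0.038, 1.517, -0.027, 0.996, -0.02], TCP at [268.461, 591.985, 239.313] pointing down, gripper open.
Joint ranges: [-3.06, 3.06], [-0.37, 2.12], [-1.25, 1.32], [0.18, 2.47], [-1.1, 4.24], [0.23, 1.98], [-2.94, 2.94]. Speed limits (rad/s): [2.57, 2.57, 3.14, 3.14, 3.14, 3.14, 3.14].

### API

Orientations are given as [roll, pitch, yaw] about the fixed x, y, z axes, in that order (R = Rz(yaw) Ry(pitch) Rx(roll)).
In Python, from cell import ctrl gives the robot as it stands. The module is installed in compiled form; this text tells all that it offers.
- The arm moves only by the tool step_arm, never from a script. Its argument "deltas" is a list that holds one entry, the list of rows, each a list of 7 numbers: the opening, from 0 (shut) to 1 (fully open), then the shift along the world's x, y, z in mm, then the turn, a rotation vector about the world's x, y, z in rad. In form: [[[grip, tx, ty, tz, rx, ry, rz], ...]]. A call has 1 to 10 rows; each row shifts and turns the commanded pose from where the row before left it; what a row does not reach is not made up. A row lasts 1/12 s, in which the tool goes at most 41.7 mm and 7.16 degrees, less where a joint would pass 70% of its speed; a pose out of reach is approached as far as the arm can. A call is refused whole if a number of a shift passes 41.7 or a number of a turn 0.125, either way. A call with a gripper value outside its range is refused whole. The fingers move at their own pace and stop on an object; the grip force is fixed at half the most. Time passes only in rows, so rows that do not move let the fingers close. It gives the time, the measured TCP pose, the force and the opening at its end, in the units of the state.
- ctrl.read_state(): the state, without advancing time (a new reading comes with each control period).
- ctrl.get_image(name): name is "scene" or "top" or "wrist"; returns (picture, depth): 420x560x3 uint8, red, green, blue; 420x560 float32, mm along the optical axis (not along the pixel's ray), 0 where there is no reading.
- ctrl.camera_info(name): a dict with "intrinsics" (3x3 intrinsics, pixels), "rvec" (rotation vector, rad) and "tvec" (3), from world to camera coordinates, as OpenCV has them. Camera axes: x right, y down, z forward; pixel columns grow to the right and rows downward; lengths in mm; the calibration is good to about 2 mm. A picture is of the moment at which its call begins: read the wrist's pose just before it. camera_info takes no time and is no camera call; for the wrist camera it gives the pose at the moment of the call.
- ctrl.finish_job(): hands the job in, once; it reports no verdict.
The state is a dict: "clock": time; "qpos": joint angles; "qd": joint speeds; "tau": joint torques, N m; "eef_pos": TCP position; "tool_rot": TCP orientation; "force": force on the tool from outside, world axes, zero at the start; "torque": the same for the moment, N m; "width": finger opening in mm.
Only numpy, scipy, OpenCV 4.12 (cv2) and the standard library are available. Lean on these libraries where they do the work, as an engineer would, in place of code of your own. Each camera call takes 0.05 s, during which the arm holds its last target.

### The job

Block the beam between the two lenses. Press the thumb pad at the tail of the ratchet pawl down until the pawl snaps over and stays out of the teeth, push the raised arm down by the pad at its end until it lies level on its rest post, then press the nose pad of the pawl down so that its hook drops fully into the lock notch. Use the fingertips only: do not raise the arm, never force it against the engaged pawl, do not lift or shift any of the loose things, and finish clear of everything.

Things in the scene. Friction and masses are not known exactly. Their poses are not given: they have to be found in the camera images.
- stand: bare aluminium stand bolted to the table, base 222 x 62 x 12 mm. Origin on the table top straight below the arm's hinge pin; x points along the lowered arm towards the beam block, y is parallel to the pins, z up. In mm: base x -135 to 87; cheeks to z 87 at the hinge and z 120 at the pawl pivot; rest post at x 66, top z 68. Arm, teeth and pawl all lie in the plane y = 0.
- hinge_pin (a point): centre of the arm's hinge pin, at (0, 0, 75) mm in the stand's frame. The aluminium arm is a bar 18 mm wide, 14 mm high, centred on the hinge and reaching 169 mm from it; a black beam block 50 x 50 x 12 mm hangs under it 85 to 135 mm from the hinge, its lower edge 18 mm above the table when the arm is level. A steel quadrant of 50 mm radius with teeth every 0.227 rad turns with it.
- block_arm (a joint): angle of the arm, rad: 0 = level on the rest post (hard stop), growing as it is raised, at most 1.1; starts at 0.62 to 0.92. A stiff hinge keeps it where it is left: it does not fall by itself. With the pawl out, about 2 to 6 N at the end pad pushes it down; with the pawl in, it cannot be pushed down (at most on to the next tooth).
- end_pad (a point): centre of the top face of the ribbed rubber push pad (32 mm along the arm, 26 mm across) on the end of the arm: 153 mm out from the hinge along the arm and 11 mm above the arm's centre line, so 86 mm above the table when the arm is level. It moves on an arc about hinge_pin.
- pawl (a joint): angle of the pawl, rad: 0 = hook fully in a gap, 0.30 = fully out (stop). An over-centre spring, dead point 0.15, snaps it to the nearer end. Starts at 0 to 0.09: in a gap or riding on a tooth. Thumb pad down raises it, nose pad down lowers it, with about 5 to 7 N up to the dead point. With the arm within 0.03 rad of level the hook fits the square lock notch and locks the arm both ways.
- pawl_pivot (a point): centre of the pawl's pivot pin, at (-66, 0, 112) mm in the stand's frame
- pawl_thumb_pad (a point): centre of the top face of the pawl's ribbed thumb pad (30 mm along the stand's x, 24 mm across), on the tail, the end away from the arm, 40 mm from pawl_pivot along the stand's -x. Top 117 mm above the table with the pawl in, 105 mm with it out.
- pawl_nose_pad (a point): centre of the top face of the pawl's ribbed nose pad (30 mm along the stand's x, 20 mm across), above the hook, 62 mm from pawl_pivot along the stand's +x with the pawl in, 51 mm with it out. Top 138 mm above the table with the pawl in, 155 mm with it out. The teeth below reach at most 125 mm above the table.
- lens_front: lens in a black ring on a post and foot, 30 x 40 x 76 mm, loose, on the beam axis about 80 mm to the stand's +y side of the beam block; origin at the centre of its underside
- lens_back: the same kind of lens, loose, about 80 mm to the other (-y) side of the beam block; origin at the centre of its underside
- hex_key: black hex key lying flat, 38 x 90 x 9 mm, loose, beside the stand's base; origin at the centre of its underside
- iris: black iris ring with a lever, lying flat, 36 x 52 x 8 mm, loose; origin at the centre of its underside
- battery: small round battery lying on its side, 15 x 50 x 15 mm, loose; origin at the centre of its underside

How it is judged (in metres and radians):
On the way, in this order (a step that is already met when the one before it is completed fails the run):
1. the pawl is snapped out of the teeth and stays out while the arm is still raised (value of joint pawl above 0.24 rad and value of joint block_arm above 0.45 rad), for 0.2 s.
2. the arm is down on its rest with the pawl still out (value of joint block_arm below 0.045 rad and value of joint pawl above 0.24 rad), for 0.2 s.
At the end, for the whole second after the job is handed in: the arm lies level on its rest post (within 0.045 rad), the pawl is fully in the lock notch (joint below 0.03 rad), and every loose thing is within 20 mm of where it stood (value of joint block_arm below 0.045 rad and value of joint pawl below 0.03 rad and distance of each of lens_front, lens_back, hex_key, iris, battery from where it was at the start of the episode below 0.02 m); the robot touches nothing.
It fails at once if the arm is raised beyond where it can start (value of joint block_arm above 0.97 rad).
It fails at once if the raised arm is forced against the engaged pawl: more than 50 N from the fingers or the robot (value of joint pawl below 0.15 rad and value of joint block_arm above 0.1 rad and contact force between any of the fingers, the arm and stand above 50 N).
It fails at once if a loose thing is shifted by more than 20 mm or lifted (distance of any of lens_front, lens_back, hex_key, iris, battery from where it was at the start of the episode above 0.02 m).
It also fails if it takes over 48 s, if anything falls off the work surface, if the arm or the gripper's body presses on something with over 40 N, if the wrist force passes 120 N, or if a joint passes its speed limit or range.

## Working session

There is one attempt and no reset: what is moved stays moved. The work goes in short steps, Python scripts to look and compute and a tool call to move; the robot and the scene stay as the last step left them, time stands still between calls to the robot, and variables do not carry over. Pictures are saved under pics/ and viewed, and the job is handed in when it is done.

Besides the shell and the picture viewer there is one more tool, called after "Request:" as name(argument=value, ...) on one line, values as JSON. step_arm: Moves the arm, as the interface text tells. Its arguments: {"type":"object","properties":{"deltas":{"type":"array"}},"required":["deltas"]}

```bash
mkdir -p pics; ls
python3 - <<'E'
from cell import ctrl
import cv2,numpy as np
print(ctrl.read_state(), ctrl.finger_overhang)
for n in ["scene","top"]:
    p,d=ctrl.get_image(n); cv2.imwrite(f"pics/{n}0.png",p[:,:,::-1]); np.save(f"pics/{n}0.npy",d); np.save(f"pics/{n}0c.npy",p)
    print(n,ctrl.camera_info(n))
E
```

```text
pics
{'clock': 0.0, 'qpos': array([-1.2108057 ,  0.62934565,  0.03846254,  1.51837513, -0.02701708,
        0.99626146, -0.01998876]), 'qd': array([ 3.42989766e-04, -1.10172466e-03,  3.59806078e-05, -2.76907263e-03,
       -8.38961118e-04, -9.71463195e-04,  1.31217513e-03]), 'tau': array([-3.11073682e-04, -5.63409770e+01,  1.22566290e+00, -1.93453288e+01,
        1.09278582e-02,  1.05569747e-02,  1.70666532e-06]), 'eef_pos': array([268.20813443, 591.42465086, 238.38745801]), 'tool_rot': array([-3.13972175e+00,  2.23837389e-05,  2.71578718e+00]), 'force': array([ 0.4304073 , -0.44244879,  0.7883097 ]), 'torque': array([ 0.04869058, -0.02789268, -0.02153233]), 'width': 85.52183022732298} 8.0
scene {'intrinsics': array([[408.70395751,   0.        , 279.88933281],
       [  0.        , 408.70395751, 207.00051924],
       [  0.        ,   0.        ,   1.        ]]), 'rvec': array([ 2.20167474, -0.97478826,  0.39297674]), 'tvec': array([-559.4847433 ,  169.7562613 ,  850.96220525])}
top {'intrinsics': array([[486.38682644,   0.        , 280.75624574],
       [  0.        , 486.38682644, 206.88054578],
       [  0.        ,   0.        ,   1.        ]]), 'rvec': array([ 2.2011251 , -2.18422878,  0.06441542]), 'tvec': array([-330.07237541,  472.12771722, 1085.69546949])}
```

View pics/scene0.png

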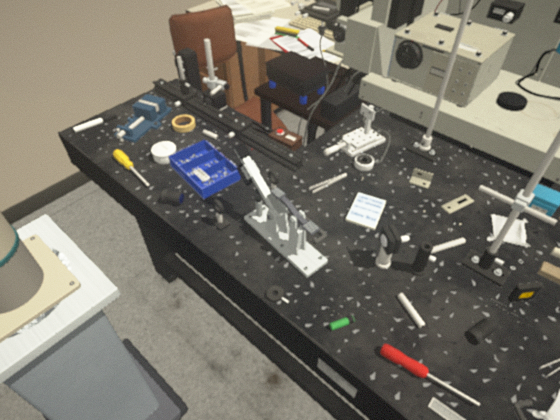

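View pics/top0.png

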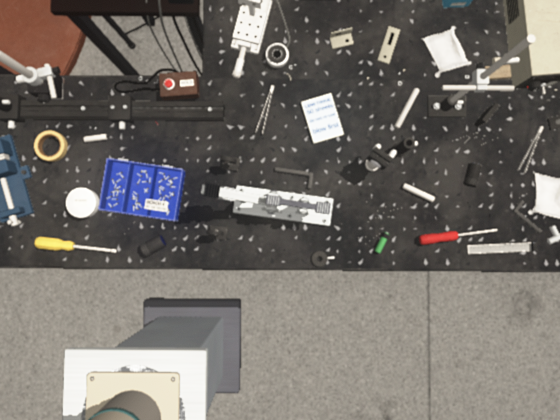

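```bash
cat > h.py <<'E'
import numpy as np,cv2
from cell import ctrl
def cam(n):
    c=ctrl.camera_info(n); R=cv2.Rodrigues(c["rvec"])[0]; return c["intrinsics"],R,np.array(c["tvec"]).ravel()
def plane(n,u,v,z,c=None):
    K,R,t=c or cam(n); d=R.T@np.linalg.inv(K)@np.array([u,v,1.]); o=-R.T@t
    return o+d*(z-o[2])/d[2]
def cloud(n,D,c=None):
    K,R,t=c or cam(n); v,u=np.mgrid[:D.shape[0],:D.shape[1]]
    P=np.stack([(u-K[0,2])/K[0,0]*D,(v-K[1,2])/K[1,1]*D,D],-1)
    W=(P-t)@R; W[D==0]=np.nan; return W
def proj(n,P,c=None):
    K,R,t=c or cam(n); q=(R@np.asarray(P,float).T).T+t; q=q@K.T; return q[...,:2]/q[...,2:]
E
python3 - <<'E'
from h import *
W=cloud("top",np.load("pics/top0.npy"))
for u,v in [(233,205),(333,210),(280,230),(100,150),(450,150)]:
    print(u,v,W[v,u],plane("top",u,v,0))
p=np.load("pics/top0c.npy")[:,:,::-1]
cv2.imwrite("pics/topz.png",cv2.resize(p[140:280,180:400],None,fx=3.6,fy=3.6,interpolation=cv2.INTER_CUBIC))
p=np.load("pics/scene0c.npy")[:,:,::-1]
cv2.imwrite("pics/scz.png",cv2.resize(p[140:320,190:430],None,fx=3.3,fy=3.3,interpolation=cv2.INTER_CUBIC))
E
```

```text
233 205 [ 478.29753413 -218.07796063   10.24480238] [ 478.92074595 -217.07894374    0.        ]
333 210 [ 469.62930629 -446.88071215   -7.65543307] [ 469.23035193 -446.05022716    0.        ]
280 230 [ 422.57386128 -325.11574074    0.44472947] [ 422.57837204 -325.11559948    0.        ]
100 150 [603.30174626  90.56574697   0.96669938] [603.46887279  90.92788964   0.        ]
450 150 [ 609.69259549 -715.35133605    0.82496924] [ 609.83994779 -715.64092052    0.        ]
```

View pics/topz.png

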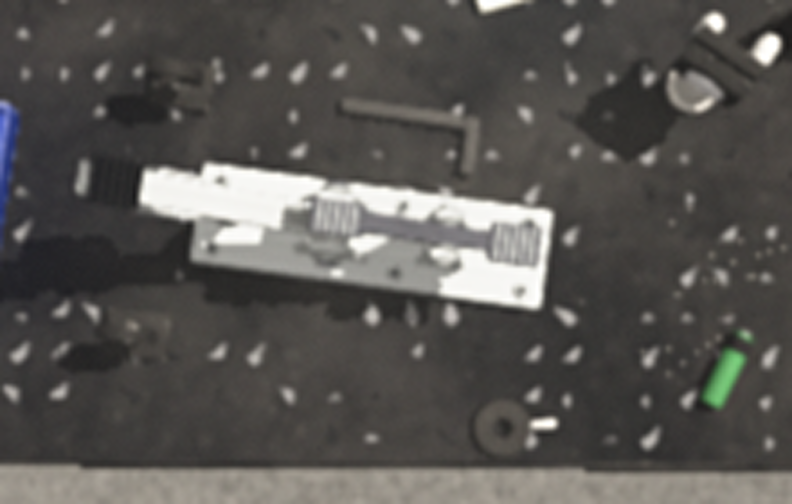

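View pics/scz.png

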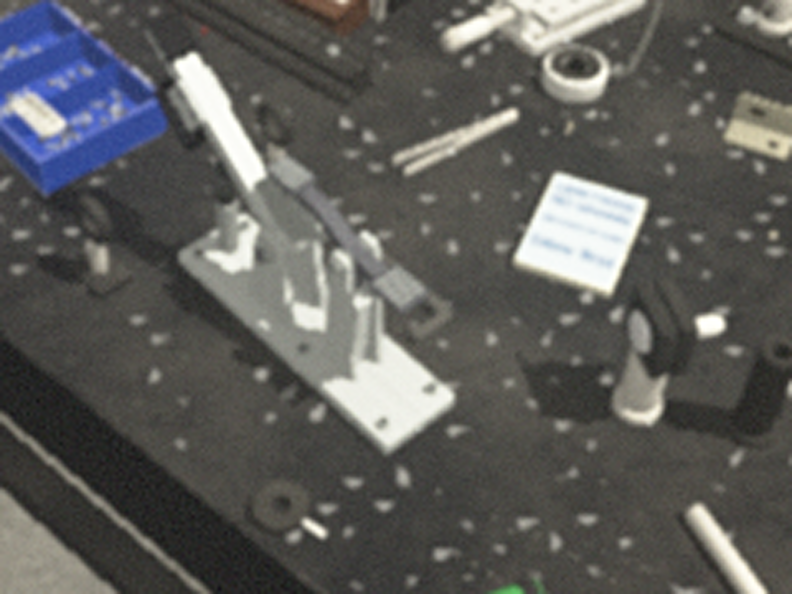

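Run:
```python
from h import *
C=np.array([[204,163],[553,210],[540,310],[190,260]],float)
px=(C+.5)/3.6-.5+[180,140]
P=np.array([plane("top",u,v,12) for u,v in px]); print(P.round(1))
print([np.linalg.norm(P[i]-P[(i+1)%4]).round(1) for i in range(4)])
W=cloud("top",np.load("pics/top0.npy"))
# points in region, high
z=W[...,2]; 
ctr=P.mean(0); print(ctr)
ex=(P[0]+P[3]-P[1]-P[2]); ex/=np.linalg.norm(ex); ey=np.array([-ex[1],ex[0],0])
O=ctr-ex*(-24); O[2]=0; print("yaw",np.arctan2(ex[1],ex[0]),"O",O)
L=np.stack([(W-O)@ex,(W-O)@ey,z],-1)
# list points with z>20 near y=0
m=(abs(L[...,1])<6)&(abs(L[...,0])<200)&(z>20)
A=L[m]; A=A[A[:,0].argsort()]
for a in A[::4]: print(a.round(0),end=" ")
```

```text
[[ 523.9 -225.1   12. ]
 [ 495.9 -445.3   12. ]
 [ 432.9 -437.2   12. ]
 [ 462.6 -217.1   12. ]]
[np.float64(221.9), np.float64(63.5), np.float64(222.1), np.float64(61.8)]
[ 478.84305879 -331.19000849   12.        ]
yaw 1.4404082340815523 O [ 481.96351361 -307.39373228    0.        ]
[-119.    3.  115.] [-119.   -1.  118.] [-117.    2.  116.] [-115.    4.  116.] [-114.   -4.  117.] [-113.   -2.  114.] [-111.    1.  118.] [-109.    5.  115.] [-108.   -3.  118.] [-106.    1.  118.] [-105.    6.  119.] [-104.   -3.  119.] [-102.    2.  118.] [-101.    6.  116.] [-100.   -2.  117.] [-98.   2. 120.] [-97.   4. 112.] [-95.  -3. 119.] [-94.   1. 119.] [-93.   5. 116.] [-92.  -3. 115.] [-90.   1. 118.] [-89.   5. 111.] [-87.  -2. 118.] [-86.  -0. 119.] [-84.   2. 117.] [-82.   5. 118.] [-81.  -4. 120.] [-80.   1. 115.] [-78.   5. 116.] [-77.  -3. 117.] [-75.   1. 120.] [-74.   5. 109.] [-73.  -2. 121.] [-71.   2. 120.] [-70.   6. 114.] [-69.   0. 118.] [-67.   2. 119.] [-66.  -6. 118.] [-65.  -1. 117.] [-63.   3. 115.] [-62.  -5. 118.] [-61.  -1. 120.] [-59.   5.  72.] [-58.  -2. 124.] [-57.
[... 1858 characters left out ...]
9.] [ 89.  -2. 154.] [ 90.   2. 151.] [ 91.  -5. 154.] [ 92.  -5. 158.] [ 93.   1. 160.] [ 95.  -5. 155.] [ 96.   3. 152.] [ 97.   4. 158.] [ 98.  -4. 162.] [ 99.  -1. 162.] [101.   3. 163.] [101.  -3. 164.] [103.  -4. 170.] [104.   4. 169.] [104.  -4. 172.] [106.   2. 169.] [107.  -5. 172.] [108.   1. 172.] [109.   1. 173.] [110.  -5. 174.] [112.  -2. 175.] [113.   4. 176.] [113.  -4. 178.] [114.   2. 178.] [116.  -6. 177.] [117.  -5. 182.] [118.   3. 180.] [119.  -5. 182.] [120.  -1. 182.] [121.  -5. 179.] [122.  -6. 185.] [123.   0. 187.] [124.  -6. 185.] [125.  -1. 187.] [127.   4. 185.] [128.  -5. 186.] [129.  -1. 186.] [131.   3. 180.] [133.  -5. 179.] [135.   1. 174.] [136.   3. 176.]
```

Request:
step_arm(deltas=[[[0,0,0,10,0,0,0],[0,20,-33,5,0,0,-0.05],[0,20,-33,5,0,0,-0.05],[0,20,-33,5,0,0,-0.05],[0,20,-33,5,0,0,-0.05],[0,20,-33,5,0,0,-0.05],[0,20,-33,5,0,0,-0.05],[0,20,-33,5,0,0,-0.05],[0,20,-33,5,0,0,-0.05],[0,20,-33,5,0,0,-0.05]]])

```text
clock: 0.93
eef_pos: [449.2, 293.4, 295.4]
tool_rot: [3.141, -0.0, 2.263]
force: [0.9, -0.1, -0.6]
width: 0.1
```

Request:
step_arm(deltas=[[[0,20,-33,0,0,0,-0.05],[0,20,-33,0,0,0,-0.05],[0,15,-35,0,0,0,-0.05],[0,0,-36,0,0,0,-0.05],[0,0,-36,0,0,0,-0.05],[0,0,-36,0,0,0,-0.05],[0,0,-36,0,0,0,-0.05],[0,0,-36,0,0,0,-0.05],[0,-3,-36,0,0,0,-0.05],[0,-3,-36,0,0,0,-0.05]]])

```text
clock: 1.77
eef_pos: [497.3, -59.6, 295.1]
tool_rot: [3.141, -0.0, 1.764]
force: [0.2, 0.1, 0.7]
width: 0.2
```

Request:
step_arm(deltas=[[[0,-3,-35,0,0,0,-0.04],[0,-3,-35,0,0,0,-0.04],[0,-3,-35,0,0,0,-0.04],[0,-3,-35,0,0,0,-0.04],[0,-3,-35,0,0,0,-0.04],[0,-3,-35,0,0,0,-0.04],[0,-3,-35,0,0,0,-0.04],[0,-3,-35,0,0,0,-0.04],[0,-2,-35,0,0,0,0],[0,0,-30,0,0,0,0]]])

```text
clock: 2.6
eef_pos: [470.5, -405.6, 295.0]
tool_rot: [3.141, 0.001, 1.444]
force: [-0.0, -0.2, 0.0]
width: 0.0
```

Run:
```python
from h import *
s=ctrl.read_state();print(s["eef_pos"],s["tool_rot"])
p,d=ctrl.get_image("wrist"); c=cam("wrist"); cv2.imwrite("pics/w1.png",p[:,:,::-1])
W=cloud("wrist",d,c)
O=np.array([482,-307.4,0]);a=1.4404;ex=np.array([np.cos(a),np.sin(a),0]);ey=np.array([-ex[1],ex[0],0])
for P in [(-106,0,117),(-4,0,138)]:
    print(proj("wrist",O+ex*P[0]+ey*P[1]+[0,0,P[2]],c), O+ex*P[0]+ey*P[1])
p,d=ctrl.get_image("scene"); cv2.imwrite("pics/s1.png",cv2.resize(p[:,:,::-1][60:340,160:440],None,fx=2.1,fy=2.1))
```

```text
[ 470.50706681 -405.59709388  295.01675807] [3.14138948e+00 7.61154144e-04 1.44437920e+00]
[273.91481102 179.23866554] [ 468.21712581 -412.50010647    0.        ]
[273.69800575  48.44442842] [ 481.47989154 -311.36604175    0.        ]
```

View pics/w1.png

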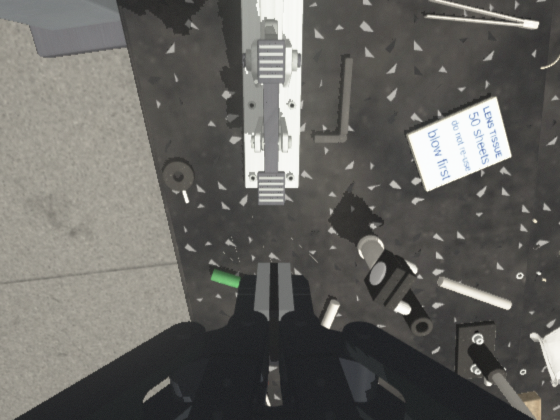

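View pics/s1.png

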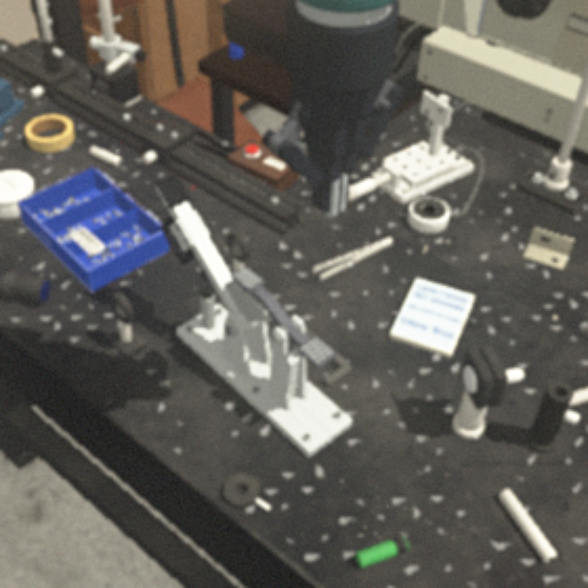

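Run:
```python
from h import *
c=cam("wrist")
O=np.array([482,-307.4,0]);a=1.4404;ex=np.array([np.cos(a),np.sin(a),0]);ey=np.array([-ex[1],ex[0],0])
for u,v,z in [(271.5,188,117),(273,61.5,138),(246,187,12),(300,188,12)]:
    P=plane("wrist",u,v,z,c); print(P.round(1),((P-O)@ex).round(1),((P-O)@ey).round(1))
print(c[0],-c[1].T@c[2])
p,d=ctrl.get_image("wrist"); W=cloud("wrist",d,c)
for u,v in [(271,188),(273,62),(290,150),(200,100),(400,250)]: print(W[v,u].round(1))
```

```text
[ 465.3 -416.   117. ] -109.9 2.4
[ 480.  -316.1  138. ] -8.9 0.9
[ 431.6 -440.8   12. ] -138.8 32.6
[ 493.1 -450.2   12. ] -140.1 -29.6
[[374.93374329   0.         273.53328062]
 [  0.         374.93374329 206.27954817]
 [  0.           0.           1.        ]] [ 479.29150107 -327.68255431  427.92740003]
[ 464.8 -416.4  115.4]
[ 479.9 -316.4  137.6]
[ 486.9 -404.9   11.8]
[ 395.  -339.3   -2.7]
[ 6.093e+02 -5.509e+02 -6.000e-01]
```

Request:
step_arm(deltas=[[[0,-4,-10,0,0,0,0],[0,0,0,-30,0,0,0],[0,0,0,-30,0,0,0],[0,0,0,-30,0,0,0],[0,0,0,-25,0,0,0],[0,0,0,-20,0,0,0],[0,0,0,-15,0,0,0],[0,0,0,-10,0,0,0],[0,0,0,0,0,0,0]]])

```text
clock: 3.5
eef_pos: [467.1, -411.0, 132.5]
tool_rot: [-3.139, -0.003, 1.447]
force: [-0.1, -0.2, 1.0]
width: 0.2
```

Run:
```python
from h import *
p,d=ctrl.get_image("wrist"); cv2.imwrite("pics/w2.png",p[:,:,::-1])
```

```text
(no output)
```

View pics/w2.png

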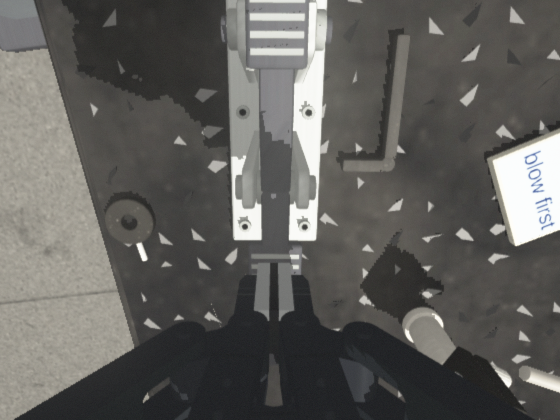

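Request:
step_arm(deltas=[[[0,0,-2,-4,0,0,0],[0,0,0,-3,0,0,0],[0,0,0,-2,0,0,0],[0,0,0,0,0,0,0]]])

```text
clock: 3.88
eef_pos: [467.5, -415.0, 125.5]
tool_rot: [3.141, -0.0, 1.446]
force: [-0.6, -0.2, 0.3]
width: -0.2
```

Request:
step_arm(deltas=[[[0,0,0,-2,0,0,0],[0,0,0,-2,0,0,0],[0,0,0,0,0,0,0]]])

```text
clock: 4.13
eef_pos: [467.6, -415.4, 123.1]
tool_rot: [3.14, 0.0, 1.446]
force: [-1.6, 2.1, 8.9]
width: 0.1
```

Request:
step_arm(deltas=[[[0,0,0,-2,0,0,0],[0,0,0,-2,0,0,0],[0,0,0,0,0,0,0]]])

```text
clock: 4.38
eef_pos: [467.5, -414.9, 117.3]
tool_rot: [3.141, -0.0, 1.446]
force: [0.3, -0.4, 0.2]
width: 0.3
```

Request:
step_arm(deltas=[[[0,0,0,-2,0,0,0],[0,0,0,-2,0,0,0],[0,0,0,0,0,0,0]]])

```text
clock: 4.63
eef_pos: [467.8, -415.2, 114.3]
tool_rot: [3.141, -0.0, 1.446]
force: [-1.4, 1.6, 7.8]
width: -0.3
```

Request:
step_arm(deltas=[[[0,0,0,10,0,0,0],[0,0,0,30,0,0,0],[0,0,0,35,0,0,0],[0,0,0,35,0,0,0],[0,0,0,35,0,0,0],[0,0,0,25,0,0,0],[0,0,0,0,0,0,0]]])

```text
clock: 5.22
eef_pos: [469.4, -417.7, 289.7]
tool_rot: [3.133, 0.006, 1.446]
force: [0.6, -0.2, -0.2]
width: 0.4
```

Run:
```python
from h import *
print(ctrl.read_state()["eef_pos"])
c=cam("wrist"); p,d=ctrl.get_image("wrist"); cv2.imwrite("pics/w3.png",p[:,:,::-1])
for n in ["top"]:
    p,D=ctrl.get_image(n);cv2.imwrite("pics/t3.png",cv2.resize(p[:,:,::-1][140:280,180:400],None,fx=3.6,fy=3.6))
W=cloud("top",D)
O=np.array([482,-307.4,0]);a=1.4404;ex=np.array([np.cos(a),np.sin(a),0]);ey=np.array([-ex[1],ex[0],0])
L=np.stack([(W-O)@ex,(W-O)@ey,W[...,2]],-1)
for x in range(-30,140,6):
    m=(abs(L[...,1])<5)&(abs(L[...,0]-x)<3)&(L[...,2]>90)
    print(x,np.median(L[m][:,2]).round(1) if m.any() else None,end="; ")
```

```text
[ 469.36103567 -417.73251067  289.68582154]
-30 None; -24 None; -18 None; -12 None; -6 None; 0 None; 6 None; 12 None; 18 114.3; 24 112.2; 30 106.6; 36 112.3; 42 115.7; 48 119.6; 54 125.2; 60 130.2; 66 133.9; 72 139.6; 78 143.3; 84 149.3; 90 153.9; 96 158.0; 102 162.1; 108 173.2; 114 177.3; 120 181.1; 126 185.6; 132 180.1; 138 173.9;
```

View pics/t3.png

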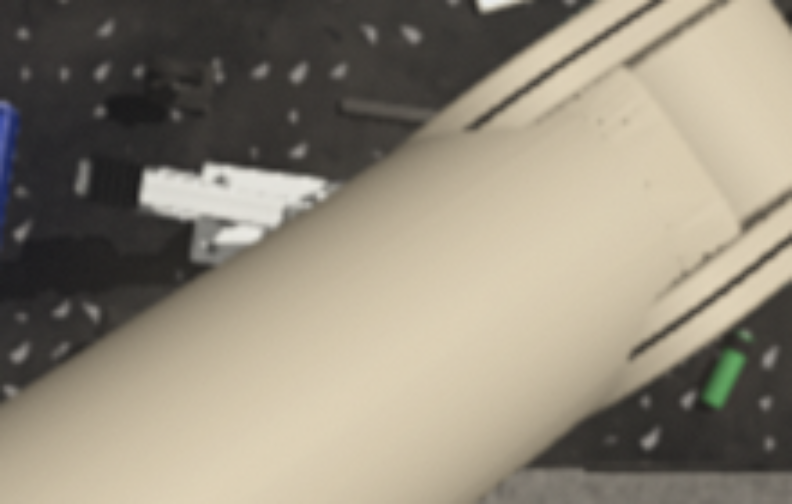

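View pics/w3.png

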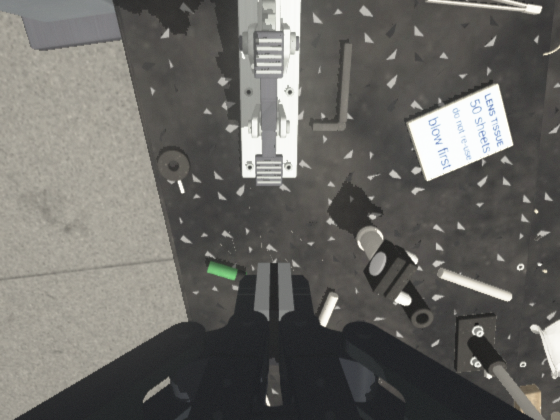

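Run:
```python
from h import *
c=cam("wrist"); p,d=ctrl.get_image("wrist"); W=cloud("wrist",d,c)
print(W[165:175,263:275,2].mean(),W[47:60,262:275,2].mean())
```

```text
nan 155.87325930747178
```

Run:
```python
from h import *
O=np.array([480.7,-309.8,0]);a=1.4404;ex=np.array([np.cos(a),np.sin(a),0])
prev=None
for th in [.85,.76,.7,.64,.58,.52,.46,.4,.34,.28,.22,.16,.1,.05,0,-.03]:
    t=0.6*th
    h=11*np.sin(abs(th-t)); s=-2
    px=(153+s)*np.cos(th)-(11+h)*np.sin(th); pz=75+(153+s)*np.sin(th)+(11+h)*np.cos(th)
    px-=8*np.sin(t); pz+=8*np.cos(t)
    P=O+ex*px; P[2]=pz
    print(th,round(t,3),P.round(1), None if prev is None else (P-prev).round(1)); prev=P
```

```text
0.85 0.51 [ 491.7 -225.8  205.1] None
0.76 0.456 [ 493.2 -214.5  196.6] [ 1.5 11.3 -8.5]
0.7 0.42 [ 494.1 -207.5  190.3] [ 0.9  7.  -6.2]
0.64 0.384 [ 495.  -200.8  183.7] [ 0.9  6.6 -6.7]
0.58 0.348 [ 495.8 -194.6  176.6] [ 0.8  6.2 -7.1]
0.52 0.312 [ 496.6 -188.8  169.2] [ 0.8  5.8 -7.4]
0.46 0.276 [ 497.3 -183.5  161.4] [ 0.7  5.3 -7.8]
0.4 0.24 [ 497.9 -178.7  153.3] [ 0.6  4.8 -8.1]
0.34 0.204 [ 498.5 -174.4  145. ] [ 0.6  4.3 -8.4]
0.28 0.168 [ 499.  -170.6  136.4] [ 0.5  3.8 -8.6]
0.22 0.132 [ 499.4 -167.3  127.6] [ 0.4  3.3 -8.8]
0.16 0.096 [ 499.7 -164.6  118.6] [ 0.4  2.7 -9. ]
0.1 0.06 [ 500.  -162.4  109.4] [ 0.3  2.2 -9.1]
0.05 0.03 [ 500.2 -161.1  101.7] [ 0.2  1.4 -7.7]
0 0.0 [ 500.3 -160.1   94. ] [ 0.1  1.  -7.7]
-0.03 -0.018 [ 500.4 -159.7   89.6] [ 0.1  0.4 -4.4]
```

Request:
step_arm(deltas=[[[0,3,24,0,0,0,0],[0,3,24,0,0.056,-0.007,0],[0,3,24,0,0.056,-0.007,0],[0,3,24,0,0.056,-0.007,0],[0,3,24,0,0.056,-0.007,0],[0,3,24,0,0.056,-0.007,0],[0,3,24,0,0.056,-0.007,0],[0,1,20,0,0.056,-0.007,0],[0,0,6,0,0.056,-0.007,0],[0,0,0,0,0,0,0]]])

```text
clock: 6.2
eef_pos: [488.1, -220.4, 281.0]
tool_rot: [-3.136, -0.455, 1.442]
force: [0.6, -1.3, 0.2]
width: -0.4
```

Run:
```python
from h import *
s=ctrl.read_state();print(s["eef_pos"],s["tool_rot"],s["qpos"])
c=cam("wrist"); p,d=ctrl.get_image("wrist"); cv2.imwrite("pics/w4.png",p[:,:,::-1]); W=cloud("wrist",d,c)
np.save("pics/w4W.npy",W)
```

```text
[ 488.12331109 -220.36920603  280.97505291] [-3.13590804 -0.45496196  1.44247773] [ 0.41778715  0.56368357  0.3199036   1.66498624 -0.56859327  1.27063882
  0.85097075]
```

View pics/w4.png

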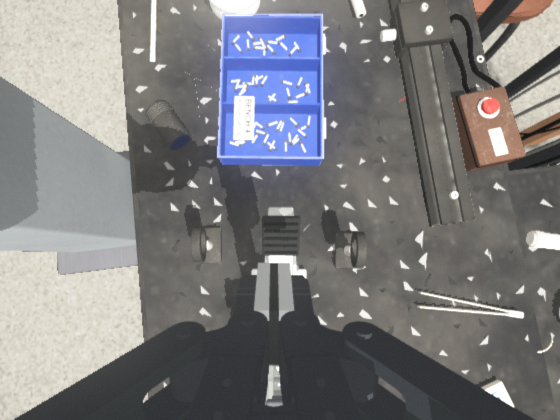

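Run:
```python
import numpy as np
W=np.load("pics/w4W.npy")
for u,v in [(281,222),(281,237),(281,252),(266,237),(296,237)]: print(np.nanmedian(W[v-2:v+3,u-2:u+3].reshape(-1,3),0).round(1))
```

```text
[ 496.2 -184.5  184.9]
[ 495.1 -194.1  177.7]
[ 493.8 -204.3  169.5]
[ 484.8 -192.9  177.5]
[ 505.3 -195.5  177.5]
```

Request:
step_arm(deltas=[[[0,2,0,-25,0,0,0],[0,3,0,-25,0,0,0],[0,1,0,-20,0,0,0],[0,0,2,-7,0,0,0],[0,0,0,0,0,0,0]]])

```text
clock: 6.67
eef_pos: [494.4, -218.0, 204.4]
tool_rot: [-3.137, -0.453, 1.444]
force: [-0.4, -0.3, -0.6]
width: 0.1
```

Request:
step_arm(deltas=[[[0,1,6,-6,0,0,0],[0,0,3,-3,0,0,0],[0,0,0,0,0,0,0]]])

```text
clock: 6.92
eef_pos: [496.7, -208.8, 197.7]
tool_rot: [3.141, -0.452, 1.447]
force: [0.5, -0.6, -0.5]
width: 0.2
```

Request:
step_arm(deltas=[[[0,0,1,-6,0,0,0],[0,0,5,-6,-0.03,0.004,0],[0,0,6,-6,-0.03,0.004,0],[0,0,0,0,0,0,0]]])

```text
clock: 7.25
eef_pos: [496.8, -197.0, 179.4]
tool_rot: [3.141, -0.39, 1.448]
force: [0.9, 1.2, -0.3]
width: -0.1
```

Request:
step_arm(deltas=[[[0,0,6,-7,-0.036,0.005,0],[0,0,0,0,0,0,0]]])

```text
clock: 7.42
eef_pos: [497.0, -190.9, 172.7]
tool_rot: [-3.141, -0.355, 1.448]
force: [-0.6, -0.3, 1.0]
width: -0.0
```

Run:
```python
from h import *
c=cam("wrist"); p,d=ctrl.get_image("wrist"); cv2.imwrite("pics/w5.png",p[:,:,::-1])
p,d=ctrl.get_image("scene"); cv2.imwrite("pics/s5.png",cv2.resize(p[:,:,::-1][90:290,180:380],None,fx=3,fy=3))
```

```text
(no output)
```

View pics/w5.png

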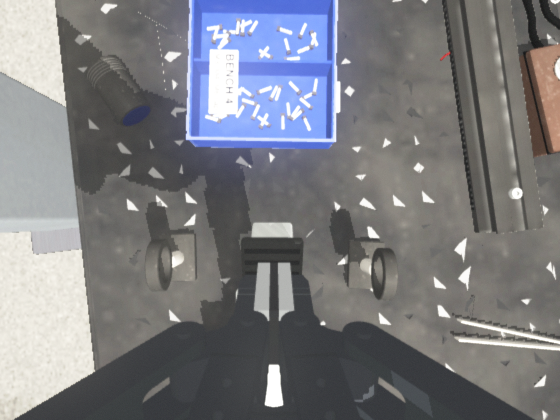

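View pics/s5.png

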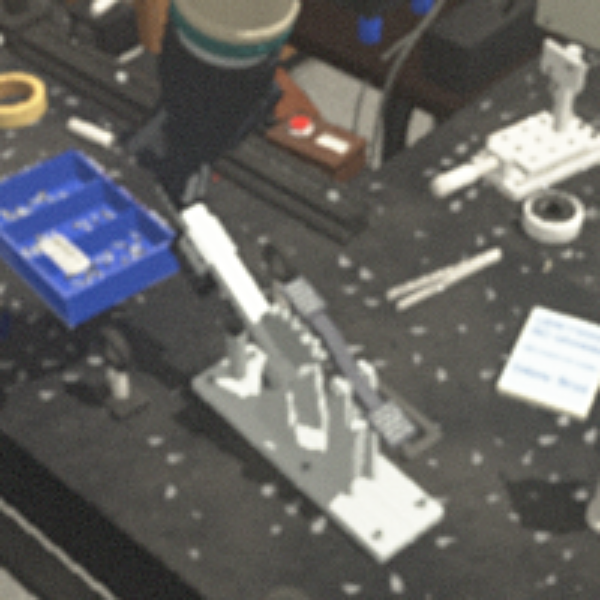

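Request:
step_arm(deltas=[[[0,0,4,-7,-0.036,0.005,0],[0,0,5,-8,-0.036,0.005,0],[0,0,5,-8,-0.036,0.005,0],[0,0,4,-8,-0.036,0.005,0],[0,0,0,0,0,0,0]]])

```text
clock: 7.93
eef_pos: [497.1, -172.6, 141.1]
tool_rot: [-3.138, -0.21, 1.447]
force: [0.3, 0.3, -0.2]
width: 0.3
```

Run:
```python
from h import *
c=cam("wrist"); p,d=ctrl.get_image("wrist"); cv2.imwrite("pics/w6.png",p[:,:,::-1])
p,d=ctrl.get_image("scene"); cv2.imwrite("pics/s6.png",cv2.resize(p[:,:,::-1][90:290,180:380],None,fx=3,fy=3))
```

```text
(no output)
```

View pics/s6.png

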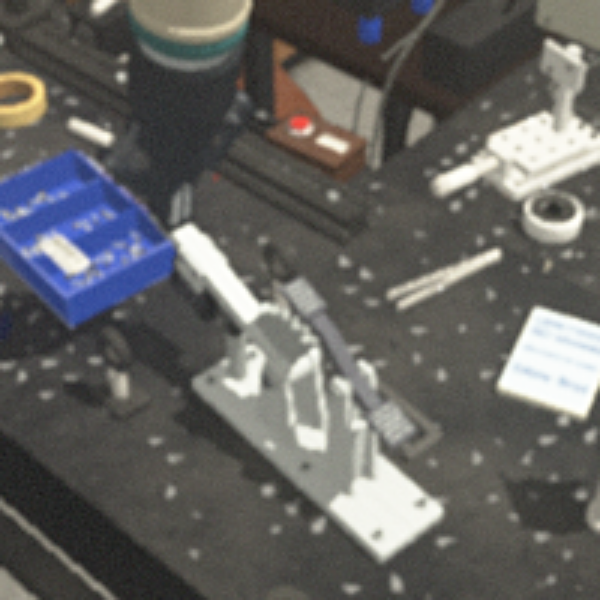

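View pics/w6.png

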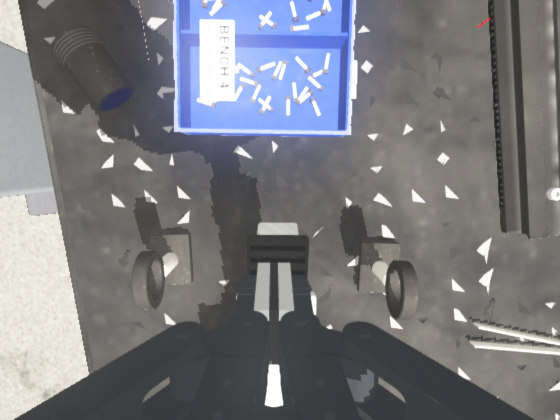

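Request:
step_arm(deltas=[[[0,0,3,-9,-0.036,0.005,0],[0,0,3,-9,-0.036,0.005,0],[0,0,2,-9,-0.036,0.005,0],[0,0,2,-8,-0.036,0.005,0],[0,0,1,-6,-0.03,0.004,0],[0,0,0,0,0,0,0]]])

```text
clock: 8.53
eef_pos: [496.6, -162.3, 99.8]
tool_rot: [-3.135, -0.034, 1.446]
force: [-0.8, 0.3, 0.0]
width: -0.6
```

Request:
step_arm(deltas=[[[0,0,1,-3,-0.03,0.004,0],[0,0,0,-2,0,0,0],[0,0,0,0,0,0,0]]])

```text
clock: 8.78
eef_pos: [496.2, -162.2, 95.3]
tool_rot: [-3.136, -0.005, 1.444]
force: [0.4, 0.4, -0.0]
width: 0.1
```

Tip near 87; pad at level is 86. Press gently on to the stop.

Request:
step_arm(deltas=[[[0,0,0,-2,0,0,0],[0,0,0,0,0,0,0]]])

```text
clock: 8.95
eef_pos: [496.3, -162.2, 93.9]
tool_rot: [-3.136, -0.006, 1.443]
force: [-0.7, 2.1, 6.7]
width: -0.2
```

Request:
step_arm(deltas=[[[0,0,0,-2,0,0,0],[0,0,0,0,0,0,0]]])

```text
clock: 9.12
eef_pos: [496.4, -162.2, 93.6]
tool_rot: [-3.137, -0.007, 1.443]
force: [-3.8, 3.8, 24.3]
width: 0.4
```

Request:
step_arm(deltas=[[[0,0,0,10,0,0,0],[0,0,0,30,0,0,0],[0,0,0,35,0,0,0],[0,-2,-15,35,0,0,0],[0,-3,-30,30,0,0,0],[0,-3,-35,15,0,0,0],[0,-3,-35,0,0,0,0],[0,-3,-30,0,0,0,0],[0,-3,-13,0,0,0,0],[0,0,0,0,0,0,0]]])

```text
clock: 9.95
eef_pos: [476.8, -324.5, 246.2]
tool_rot: [-3.136, -0.001, 1.437]
force: [0.5, -0.3, 0.6]
width: 0.2
```

Run:
```python
from h import *
s=ctrl.read_state();print(s["eef_pos"],s["tool_rot"])
c=cam("wrist"); p,d=ctrl.get_image("wrist"); cv2.imwrite("pics/w7.png",p[:,:,::-1]); W=cloud("wrist",d,c); np.save("pics/w7W.npy",W)
p,d=ctrl.get_image("scene"); cv2.imwrite("pics/s7.png",cv2.resize(p[:,:,::-1][90:290,180:380],None,fx=3,fy=3))
```

```text
[ 476.81152383 -324.54525217  246.15296647] [-3.13596582e+00 -8.75379981e-04  1.43719403e+00]
```

View pics/s7.png

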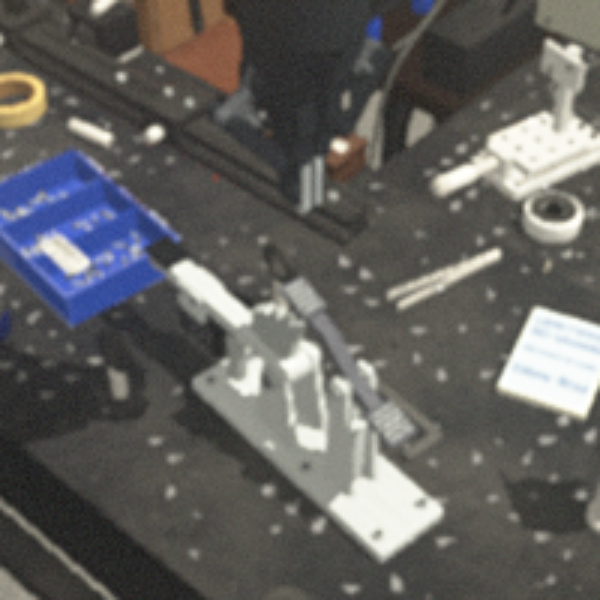

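View pics/w7.png

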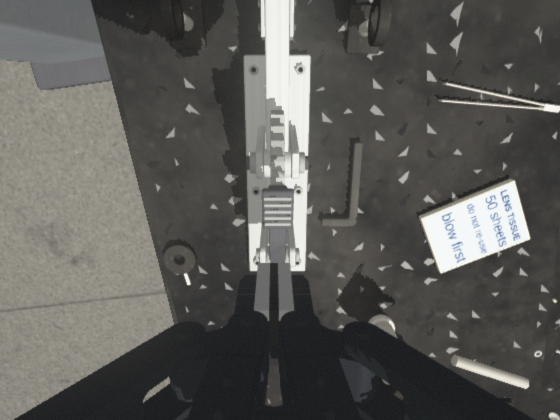

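Run:
```python
import numpy as np
W=np.load("pics/w7W.npy")
for u,v in [(278,211),(281,5),(281,20),(280,40),(279,60),(278,80)]: print(np.nanmedian(W[v-4:v+5,u-5:u+6].reshape(-1,3),0).round(1))
```

```text
[ 478.5 -321.7  154.4]
[ 497.8 -193.5   80.8]
[ 496.5 -203.1   80.9]
[ 494.1 -216.2   80.9]
[ 491.6 -229.6   80.7]
[ 489.1 -243.5   80.6]
```

Request:
step_arm(deltas=[[[0,2,5,-15,0,0,0],[0,0,0,-25,0,0,0],[0,0,0,-22,0,0,0],[0,0,0,-12,0,0,0],[0,0,0,-4,0,0,0],[0,0,0,0,0,0,0]]])

```text
clock: 10.55
eef_pos: [481.5, -311.6, 167.2]
tool_rot: [-3.134, -0.008, 1.447]
force: [-2.2, 4.5, 7.0]
width: 0.4
```

Request:
step_arm(deltas=[[[0,0,0,-3,0,0,0],[0,0,0,-3,0,0,0],[0,0,0,0,0,0,0]]])

```text
clock: 10.8
eef_pos: [482.4, -314.0, 162.8]
tool_rot: [-3.138, -0.003, 1.446]
force: [0.9, 2.3, 3.8]
width: -0.1
```

Request:
step_arm(deltas=[[[0,0,0,-3,0,0,0],[0,0,0,-2,0,0,0],[0,0,0,0,0,0,0]]])

```text
clock: 11.05
eef_pos: [481.5, -314.7, 156.6]
tool_rot: [-3.136, -0.003, 1.445]
force: [0.2, 0.1, 0.6]
width: -0.1
```

Request:
step_arm(deltas=[[[0,0,0,-3,0,0,0],[0,0,0,-3,0,0,0],[0,0,0,-2,0,0,0],[0,0,0,0,0,0,0]]])

```text
clock: 11.38
eef_pos: [481.1, -314.3, 148.0]
tool_rot: [-3.135, -0.004, 1.444]
force: [-0.4, -0.3, -0.5]
width: 0.2
```

Request:
step_arm(deltas=[[[0,0,0,-2,0,0,0],[0,0,0,-2,0,0,0],[0,0,0,0,0,0,0]]])

```text
clock: 11.63
eef_pos: [481.7, -314.5, 145.8]
tool_rot: [-3.137, -0.004, 1.444]
force: [-1.1, 2.3, 8.9]
width: -0.3
```

Contact on the bottom stop at tip ~138: hook in. Retreat and check.

Request:
step_arm(deltas=[[[0,0,0,-1,0,0,0],[0,0,0,10,0,0,0],[0,0,0,30,0,0,0],[0,0,0,35,0,0,0],[0,0,-10,35,0,0,0],[0,0,-25,30,0,0,0],[0,0,-30,10,0,0,0],[0,0,-20,0,0,0,0],[0,0,0,0,0,0,0]]])

```text
clock: 12.38
eef_pos: [480.1, -405.0, 295.3]
tool_rot: [-3.138, 0.003, 1.439]
force: [-1.2, 0.6, 1.2]
width: 0.0
```

Run:
```python
from h import *
s=ctrl.read_state();print(s["eef_pos"],s["clock"])
c=cam("wrist"); p,d=ctrl.get_image("wrist"); cv2.imwrite("pics/w8.png",p[:,:,::-1]); W=cloud("wrist",d,c); np.save("pics/w8W.npy",W)
q,e=ctrl.get_image("top"); cv2.imwrite("pics/t8.png",cv2.resize(q[:,:,::-1][140:280,180:400],None,fx=3.6,fy=3.6))
q,e=ctrl.get_image("scene"); cv2.imwrite("pics/s8.png",cv2.resize(q[:,:,::-1][90:340,180:430],None,fx=2.4,fy=2.4))
```

```text
[ 480.05268676 -404.99817783  295.31857009] 12.3833
```

View pics/w8.png

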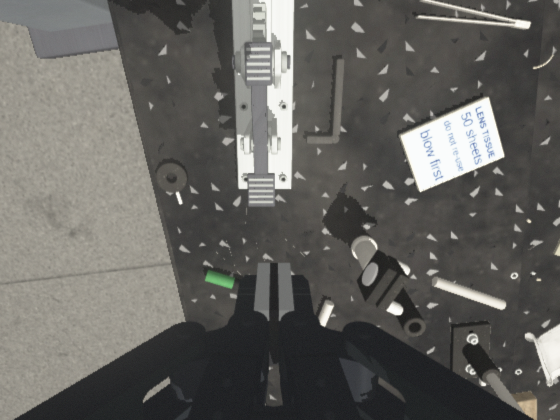

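View pics/s8.png

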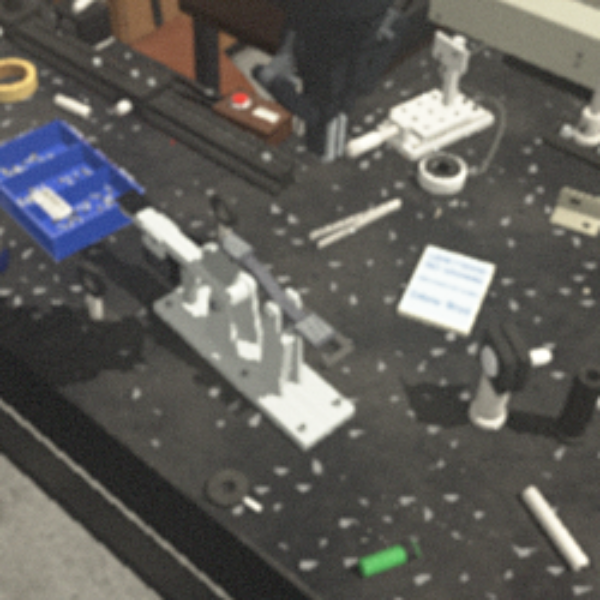

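Run:
```python
import numpy as np
W=np.load("pics/w8W.npy")
for n,u,v in [("nose",260,62),("thumb",261,190)]: print(n,np.nanmedian(W[v-12:v+13,u-9:u+10].reshape(-1,3),0).round(1))
```

```text
nose [ 481.  -310.5  137.1]
thumb [ 466.4 -412.2  116.3]
```

View pics/t8.png

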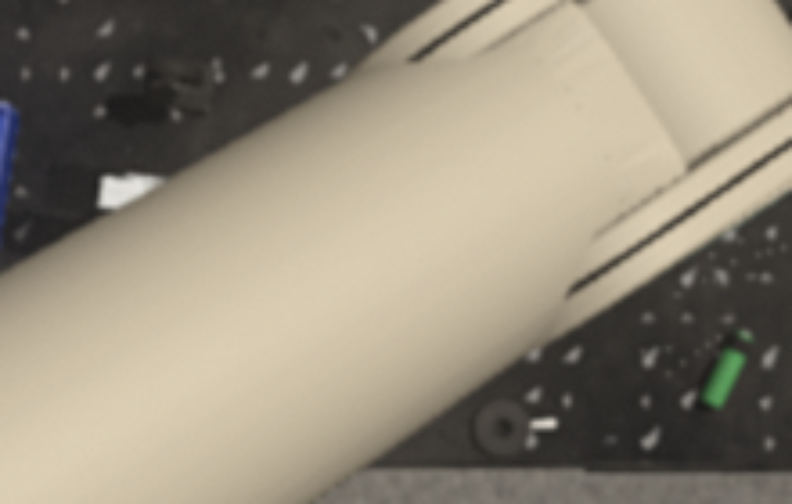

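```bash
python3 -c "
from cell import ctrl
print(ctrl.finish_job())"
```

```text
the job is handed in; nothing more can be done
None
```

The beam block is down and locked. I snapped the pawl out with the thumb pad, pushed the arm down its arc onto the rest post, then pressed the nose pad until the hook dropped in. I handed the job in at about 12.5 s; it gave no verdict.

**Pawl out:** the nose pad measured 156 mm high after the thumb press (155 expected), with the arm still at about 0.66 rad.

**Arm level:** the arm's top measured 80.6 to 80.9 mm along the stretch I checked, before I pressed the nose pad. The pad met a hard stop with the fingertip at about 86 mm, at up to about 24 N. I did not measure the arm's height again after that, but the last scene picture still shows it level.

**Pawl in the notch:** at the end the nose pad was at 137.1 mm (138 expected) and the thumb pad at 116.3 mm (117 expected).

**Loose things:** the hex key, iris, battery and front lens looked unmoved in the last pictures. I judged this by eye, without measuring distances. The robot hid part of the last top view, and I did not check the back lens separately. The gripper ended about 180 mm above the thumb pad, touching nothing.

**Disagreements:**
- The top and wrist cameras differed by about 4 mm on the stand's position along its length. I aimed between the two, well within the pads.
- On the way down to the nose pad the measured tool position was about 8 mm further along the stand than I had aimed. It was still on the pad, and the press worked.

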